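# Release the safety hook and open the stock case

### The job

Open the small grey stock case on the packing table: draw its door out by the handle until the safety hook behind it catches, press the sprung hook down through the gap above with the closed fingers until it gives no further, and, keeping it down, swing the door wide open and leave it so. Be gentle: pressing or pulling hard on the thin plastic hook (20 N) breaks it, and none of the goods in, on or around the case may be disturbed.

Things in the scene. Friction and masses are not known exactly. Their poses are not given: they have to be found in the camera images.
- case: grey sheet-steel stock case, 240 deep (x), 260 wide (y), 240 high, fixed on the table on levelling feet. Origin: centre of its footprint, 240 mm below its flat top (0 to 6 mm above the table). Own +x: front to back; front plane at x = -120; +y: hinge side. Two goblets stand inside, a bell on top on the hinge side.
- door (a joint): door angle, rad: 0 closed, grows as the free end swings out towards the robot; stop at 1.75. Stays where left (about 1 N at the handle moves it). Catches on the hook at about 0.19; wide open from 1.0. Upright glazed panel 250 wide, 14 thick, its top level with the case's top; closed, its inner face lies on the case's front plane.
- hinge (a point): door's upright hinge axis, at the level of the door's top edge, mid-thickness, at the door's +y end (case frame: x -127, y +125, z 240 mm). Turns with the door: own -y points along the door from hinge to free end, own +x from outer to inner face.
- handle (a point): centre of the steel bar of the door's pull handle: level, along the door, 60 long between its end posts, 12 thick across, 14 high, top 12 mm below the door's top edge, centre 45 mm out from the door's outer face, 200 mm from the hinge axis. Axes as hinge.
- gap (a point): point on the door's side 19 mm in from its inner face, 200 mm from the hinge axis, at the height of its top edge: straight above the middle of the hook's pressing area. With the door at the catch it is mid-gap between inner face and case front, the gap being about 38 mm here; with the door shut it lies over the case's top. Axes as hinge.
- goblet_a: brass goblet, 115 high, 56 wide, loose inside the case on the hinge side. Bystander: leave alone. Origin: centre of its underside.
- goblet_b: brass goblet, 115 high, 56 wide, loose inside the case on the hook's side. Bystander: leave alone. Origin: centre of its underside.
- bell: brass hand bell, 70 high, 60 wide, loose on the case's top on the hinge side. Bystander: leave alone. Origin: centre of its underside.
- candlestick: brass candlestick, 160 high, 76 wide, loose on the table to the left. Bystander: leave alone. Origin: centre of its underside.
- glass_cup: clear glass cup, 140 high, 90 wide, loose on the table to the left. Bystander: leave alone. Origin: centre of its underside.
- tape: cardboard ring, 100 across, 45 high, loose on the table to the right. Bystander: leave alone. Origin: centre of its underside.
- screwdriver: screwdriver lying on the table to the right, in front. Bystander: leave alone. Origin: centre of its underside.
- carton: cardboard carton 120 x 100 x 80, loose on the table to the right. Bystander: leave alone. Origin: centre of its underside.
- edge: front edge of the case's top. Under it hangs a steel striker: a lip 6 thick along the whole front, behind which the barb catches, its lower edge 12 to 20 mm below the case's top (height set by hand, hidden), and a sill 25 mm below the lip that stops the pressed hook. Origin: middle of the front edge, 3 mm in, 9 mm below the case's top; fixed: no guide to the setting.
- latch: white hook on the door's inner face: level arm 24 wide, 60 long, barb 15 high at its end. Arm's flat top rests 21 mm below the door's top. Pressed at 3.5 to 8 N it slides straight down, is free after 6 to 14 mm (varies with the striker), and lands hard on the striker's sill 2 mm further; springs back. Hold down till past 0.35 rad. Origin: on the hinge axis, 240 mm below door top.

How it is judged:
On the way, in this order (a step that is already met when the one before it is completed fails the run):
1. the door is drawn out towards the catch, the hook not yet pressed (value of joint door between 0.15 and 0.26 rad and contact force between the fingers and latch below 0.5 N), for 0.2 s.
2. the fingers press the hook down through the gap with the door ajar (value of joint door below 0.26 rad and contact force between the fingers and latch above 3 N), for 0.2 s.
3. the door is swung wide open (value of joint door above 1 rad), for 0.1 s.
At the end, for the whole second after the job is handed in: the door stands open by at least 1.0 rad, at rest (slower than 0.05 rad/s), with the goods where they were (value of joint door above 1 rad and velocity of joint door between -0.05 and 0.05 rad/s); the robot touches nothing.
It fails at once if the hook is pressed with more than 20 N (contact force between any of the fingers, the arm and latch above 20 N).
It fails at once if the hook is strained against the case's edge with more than 20 N (contact force between latch and edge above 20 N).
It fails at once if goods in or on the case are shifted by more than 20 mm (distance of any of goblet_a, goblet_b, bell from where it was at the start of the episode above 0.02 m).
It fails at once if goods on the table beside the case are shifted by more than 20 mm (distance of any of candlestick, glass_cup, tape, screwdriver, carton from where it was at the start of the episode above 0.02 m).
It also fails if it takes over 64 s, if anything falls off the work surface, if the arm or the gripper's body presses on something with over 40 N, if the wrist force passes 120 N, or if a joint passes its speed limit or range.

### The arm

A 6-joint arm with a two-finger parallel gripper is mounted at the origin on the work surface. World frame = base frame: x ahead of the robot, y to its left, z up, the work surface at z = 0. Lengths are in m, angles in rad, forces in N, time in s.
With the tool pointing down it reaches from about 0.275 to 0.975 m from the base axis. Payload 8.4 kg.
Tool frame: the origin (TCP) lies at the very end of the fingers, on their centre line; the grasp point (between the pads) lies 19 mm behind it; z points along the fingers, y is the line along which they close (so a half turn about z gives the same grasp; the last joint's range is limited). The gripper opens to 92 mm and grips with 3 to 60 N. Pads are 20 mm wide; open, the fingers measure 128 mm over their backs; the gripper's body (75 mm by 189 mm) begins 69 mm behind the grasp point.
Start: joints at [-1.121, 0.353, 1.633, -0, 1.155, -0.002], TCP at [0.273, -0.562, 0.182] pointing down, gripper open.
Joint ranges: [-2.63, 2.63], [-0.92, 2.1], [0.06, 2.66], [-1.3, 4.44], [0, 2.69], [-3.02, 3.02]. Speed limits (rad/s): [2.22, 2.22, 2.79, 3.14, 3.14, 3.14].

### API

Orientations are given as a unit quaternion [x, y, z, w].
In Python, from rig import r, capture, hand_in, finder gives the robot as it stands.
- The arm moves only by the tool move_arm, never from a script. Its argument "deltas" is a list of rows, each a list of 3 entries, a list of its own where there are three numbers: the shift along the tool's x, y, z in m, then the turn, a rotation vector about the tool's x, y, z in degrees, then the opening, from -1 (shut) to 1 (fully open). A call has 1 to 20 rows; each row is the pose to reach, as a shift and turn from the pose commanded when the call began, along the tool's axes at that moment; what a row does not reach only later rows make up. A row lasts 1/8 s, in which the tool goes at most 62.5 mm and 10.7 degrees, less where a joint would pass 70% of its speed; a pose out of reach is approached as far as the arm can. A call with a gripper value outside its range is refused whole. The fingers move at their own pace and stop on an object; "squeeze" is the grip in N (left out, the last holds). Time passes only in rows, so rows that repeat a pose let the fingers close. It gives the time, the measured TCP pose, the force, the opening and the grip force at its end, in the units of the state.
- r.sense(): the state, without advancing time (a new reading comes with each control period).
- capture(name): name is "scene" or "top" or "wrist"; returns a dict with "frame" (384x512x3 uint8, blue, green, red), "mtx" (3x3 intrinsics, pixels), "k1" (the pictures are not rectified: a ray, as slopes to the right and down, at radius r is drawn at 1 + k1 r^2 times it, then the intrinsics apply), "world_from_camera" (4x4, takes a point from camera to world coordinates). Camera axes: x right, y down, z forward; pixel columns grow to the right and rows downward; lengths in m; the calibration is good to about 2 mm. A picture is of the moment at which its call begins. There is no depth.
- hand_in(): hands the job in; it is judged then, once.
Trained networks look in a picture, given as the dict that the camera call returned (one of the last four; its "shot" number tells which), for a name from the list of things; names that differ only in an ending like _2 or _b are one class to them, and where a whole thing is asked for, a point or a joint stands for the part that bears it (a point fixed in the world has none). Each returns a list of dicts, best first, with "confidence" (0 to 1); they miss things now and then, are a little off and sometimes report something else, mostly with a low value. They report only what shows in the picture. A call takes as long as a camera call.
- finder.look_for(picture, query): "point" ([column, row] in pixels, amid what is visible of it).
- finder.masks_of(picture, query): "pixels" (384x512 bool, what is visible of it) and "point" ([column, row] in pixels, amid what is visible of it).
The state is a dict: "time": time; "joint_pos": joint angles; "joint_vel": joint speeds; "joint_torque": joint torques, N m; "position": TCP position; "orientation": TCP orientation; "force": force on the tool from outside, world axes, zero at the start; "ft_torque": the same for the moment, N m; "gripper_width": opening from 0.0 (shut) to 1.0 (fully open); "grasp_force": force on a finger pad.
Only numpy, scipy, OpenCV 4.12 (cv2) and the standard library are available. Lean on these libraries where they do the work, as an engineer would, in place of code of your own. Each camera call takes 0.05 s, during which the arm holds its last target. There are 200 camera calls.

## Working session

There is one attempt and no reset: what is moved stays moved. The work goes in short steps, Python scripts to look and compute and a tool call to move; the robot and the scene stay as the last step left them, time stands still between calls to the robot, and variables do not carry over. Pictures are saved under pics/ and viewed, at most 10 in all, crops included, and the job is handed in when it is done.

Besides the shell and the picture viewer there is one more tool, called after ">>>" as name(argument=value, ...), one argument or row to a line, values as JSON. move_arm: Moves the arm, as the interface text tells. Its arguments: {"type":"object","properties":{"deltas":{"type":"array","items":{"type":"array"}},"squeeze":{"type":"number"}},"required":["deltas"]}

```bash
ls; mkdir -p pics; cat > h.py <<'E'
import numpy as np, cv2
from scipy.spatial.transform import Rotation as R
from rig import r, capture, hand_in, finder
def ray(p,uv):
    K=p["mtx"];d=np.array([[p["k1"],0,0,0,0]],float)
    q=cv2.undistortPoints(np.array([[uv]],float),np.array(K,float),np.array([p["k1"],0,0,0],float))[0,0]
    T=np.array(p["world_from_camera"]);v=T[:3,:3]@[q[0],q[1],1]
    return T[:3,3],v
def at_z(p,uv,z):
    o,v=ray(p,uv);return o+v*(z-o[2])/v[2]
def proj(p,X):
    T=np.linalg.inv(np.array(p["world_from_camera"]));X=np.atleast_2d(X)@T[:3,:3].T+T[:3,3]
    return cv2.projectPoints(X.reshape(-1,1,3).astype(float),np.zeros(3),np.zeros(3),np.array(p["mtx"],float),np.array([p["k1"],0,0,0],float))[0][:,0]
E
python3 - <<'E'
from h import *
for n in ("scene","top"):
    p=capture(n);cv2.imwrite(f"pics/{n}0.png",p["frame"])
    T=np.array(p["world_from_camera"]);print(n,T[:3,3].round(3),T[:3,2].round(2))
    for q in ("case","door","handle","bell","candlestick","glass_cup","tape","screwdriver","carton"):
        print(q,[(np.round(d["point"]),round(d["confidence"],2)) for d in finder.look_for(p,q)[:2]])
s=r.sense();print(s["position"],s["orientation"],s["time"])
E
```

```text
pics
scene [ 0.834 -0.384  1.48 ] [-0.16  0.28 -0.95]
case [(array([247., 201.]), 0.72), (array([290., 212.]), 0.59)]
door [(array([246., 201.]), 0.91), (array([314., 183.]), 0.35)]
handle [(array([245., 199.]), 0.7)]
bell [(array([312., 181.]), 0.64), (array([290., 211.]), 0.59)]
candlestick [(array([262., 101.]), 0.89)]
glass_cup [(array([306., 102.]), 0.82), (array([179., 313.]), 0.28)]
tape [(array([145., 281.]), 0.68)]
screwdriver [(array([141., 241.]), 0.52)]
carton [(array([179., 315.]), 0.92)]
top [ 0.416 -0.02   1.167] [ 0.17  0.02 -0.98]
case [(array([252., 146.]), 0.58)]
door [(array([263., 186.]), 0.84)]
handle [(array([258., 185.]), 0.78), (array([118., 203.]), 0.66)]
bell [(array([217., 129.]), 0.76)]
candlestick [(array([135., 252.]), 0.96)]
glass_cup [(array([115., 203.]), 0.79)]
tape [(array([364., 276.]), 0.64), (array([394., 237.]), 0.62)]
screwdriver [(array([361., 276.]), 0.7)]
carton [(array([395., 195.]), 0.95), (array([390., 232.]), 0.54)]
[ 0.27286609 -0.56229785  0.18206985] [ 9.74598241e-01  2.23960417e-01  1.20505493e-05 -1.25299132e-05] 1.0
```

```bash
python3 - <<'E'
import cv2,numpy as np
a=cv2.imread("pics/top0.png")
cv2.imwrite("pics/t1.png",cv2.resize(a[60:310,90:430],None,fx=2.3,fy=2.3,interpolation=3))
E
```

```text
(no output)
```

View pics/t1.png

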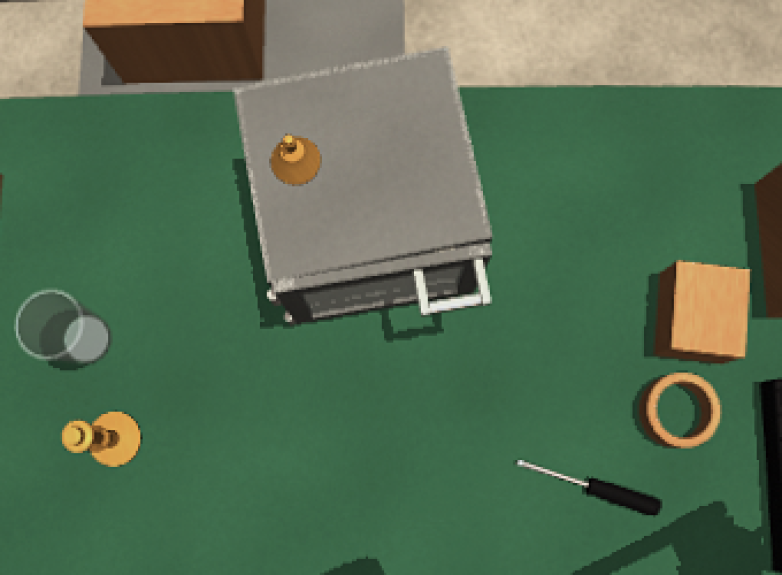

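View pics/scene0.png

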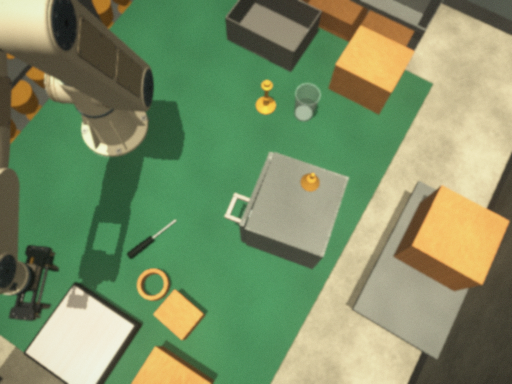

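The top view shows the case with the bell at about crop (293,160), hinge on the left. The handle bar runs from (423,313) to (490,303). The candlestick and glass are on the left; the tape, carton and screwdriver are on the right. I'll fit the case pose from its corners next.

```bash
python3 - <<'E'
from h import *
from scipy.optimize import least_squares
p=capture("top")
c=np.array([[236,90],[447,50],[490,238],[275,292],[421,313],[491,303]])/2.3+[90,60]
# case pts: BL BR FR(case) DL(outer) handle outer corners
h=.24
L=np.array([[.12,.13,h],[.12,-.13,h],[-.12,-.13,h],[-.134,.125,h],[-.185,-.045,h-.012],[-.185,-.105,h-.012]])
def W(x,L=L): return R.from_euler('z',x[2]).apply(L)+[x[0],x[1],.003]
f=lambda x:(proj(p,W(x))-c).ravel()
s=least_squares(f,[.62,0,.15],loss='soft_l1')
print(s.x,f(s.x).reshape(-1,2).round(1))
x=s.x
for n,l in dict(hinge=[-.127,.125,.24],handle=[-.179,-.075,.221],gap=[-.101,-.075,.24]).items(): print(n,W(x,np.array([l])).round(4))
q=capture("scene")
print(proj(q,W(x)).round(),[np.round(at_z(p,d["point"],z),3) for n,z in (("handle",.222),("candlestick",.08),("glass_cup",.07),("tape",.03)) for d in finder.look_for(p,n)[:1]])
a=cv2.resize(q["frame"],None,fx=1,fy=1)
for u in proj(q,W(x)): cv2.circle(a,tuple(int(v) for v in u),2,(0,0,255),-1)
cv2.imwrite("pics/s1.png",cv2.resize(a[130:280,200:370],None,fx=4,fy=4))
E
```

```text
[0.74774975 0.01620733 0.18175845] [[-1.2 -0.5]
 [ 0.9 -0.8]
 [ 1.4  1. ]
 [-1.   1.4]
 [ 4.1 -0.3]
 [-3.7 -0.4]]
hinge [[0.6002 0.1162 0.243 ]]
handle [[ 0.5853 -0.0899  0.224 ]]
gap [[ 0.662  -0.0758  0.243 ]]
[[347. 177.]
 [321. 257.]
 [242. 228.]
 [268. 151.]
 [233. 195.]
 [225. 213.]] [array([ 0.608, -0.014,  0.222]), array([0.435, 0.355, 0.08 ]), array([0.587, 0.427, 0.07 ]), array([ 0.478, -0.43 ,  0.03 ])]
```

```bash
cat >> h.py <<'E'
# case fit
CX=np.array([.7477,.0162,.18176]); Z0=.003
def case(l): return R.from_euler('z',CX[2]).apply(l)+[CX[0],CX[1],Z0]
def doorpt(th,x,d,z):  # door frame x (outer->inner), d from hinge, z rel. door top
    return case(np.array([-.127,.125,.24])+R.from_euler('z',-th).apply([x,-d,z]))
def delta(P,head,cmd=None):  # shift in tool axes, turn about tool z (deg)
    s=r.sense();q=R.from_quat(s["orientation"]) ; Rm=q.as_matrix()
    h0=np.arctan2(Rm[1,0],Rm[0,0])
    tgt=R.from_euler('z',head)*R.from_euler('x',np.pi)
    print("pos",s["position"].round(4) if hasattr(s["position"],'round') else s["position"],"head",np.degrees(h0).round(2))
    print("delta",(q.inv().apply(np.array(P)-s["position"])).round(4),"turn",np.degrees((q.inv()*tgt).as_rotvec()).round(2))
E
python3 - <<'E'
from h import *
P=doorpt(0,-.0265,.2,.09);print(P)
delta(P,CX[2])
E
```

```text
[ 0.61028566 -0.08531132  0.333     ]
pos [ 0.2729 -0.5623  0.1821] head 25.89
delta [ 0.5118 -0.2818 -0.1509] turn [-0.    0.   15.47]
```

>>> move_arm(
  deltas=[
    [[0, 0, -0.05], [0, 0, 0], -1],
    [[0, 0, -0.1], [0, 0, 0], -1],
    [[0, 0, -0.15], [0, 0, 0], -1],
    [[0.04, -0.02, -0.15], [0, 0, 3], -1],
    [[0.08, -0.045, -0.15], [0, 0, 6], -1],
    [[0.12, -0.065, -0.15], [0, 0, 9], -1],
    [[0.16, -0.09, -0.15], [0, 0, 12], -1],
    [[0.2, -0.11, -0.15], [0, 0, 15.5], -1],
    [[0.24, -0.13, -0.15], [0, 0, 15.5], -1],
    [[0.28, -0.155, -0.15], [0, 0, 15.5], -1],
    [[0.32, -0.175, -0.15], [0, 0, 15.5], -1],
    [[0.36, -0.2, -0.15], [0, 0, 15.5], -1],
    [[0.4, -0.22, -0.15], [0, 0, 15.5], -1],
    [[0.44, -0.24, -0.15], [0, 0, 15.5], -1],
    [[0.48, -0.265, -0.15], [0, 0, 15.5], -1],
    [[0.512, -0.282, -0.151], [0, 0, 15.5], -1],
    [[0.512, -0.282, -0.151], [0, 0, 15.5], -1],
    [[0.512, -0.282, -0.151], [0, 0, 15.5], -1],
  ],
  squeeze=10,
)

```text
time: 3.55
position: [0.61, -0.0854, 0.3329]
orientation: [0.996, 0.091, -0.0, 0.0]
force: [-0.2, -1.2, 0.3]
gripper_width: 0.002
grasp_force: 0.0
```

```bash
python3 - <<'E'
from h import *
P=doorpt(0,-.0265,.2,.09);print(P)
delta(P,CX[2]); p=capture("wrist")
T=np.array(p["world_from_camera"]);print(T[:3,3].round(3),T[:3,:3].round(2))
pts=[doorpt(0,-.058,.17,-.012),doorpt(0,-.058,.23,-.012),doorpt(0,-.046,.2,-.012),doorpt(0,-.007,.25,0),doorpt(0,-.007,.1,0),doorpt(0,.007,.2,0),doorpt(0,-.0265,.2,-.019)]
uv=proj(p,np.array(pts));print(uv.round())
a=cv2.resize(p["frame"],None,fx=1.5,fy=1.5)
for u in uv: cv2.circle(a,tuple(int(v*1.5) for v in u),2,(0,0,255),-1)
cv2.imwrite("pics/w1.png",a)
E
```

```text
[ 0.61028566 -0.08531132  0.333     ]
pos [ 0.61   -0.0854  0.3329] head 10.41
delta [ 0.0003 -0.     -0.0001] turn [ 0.01  0.03 -0.01]
[ 0.676 -0.073  0.535] [[ 0.18 -0.95 -0.24]
 [-0.98 -0.17 -0.04]
 [-0.    0.24 -0.97]]
[[221. 213.]
 [274. 213.]
 [248. 202.]
 [296. 169.]
 [152. 170.]
 [248. 156.]
 [248. 184.]]
```

View pics/w1.png

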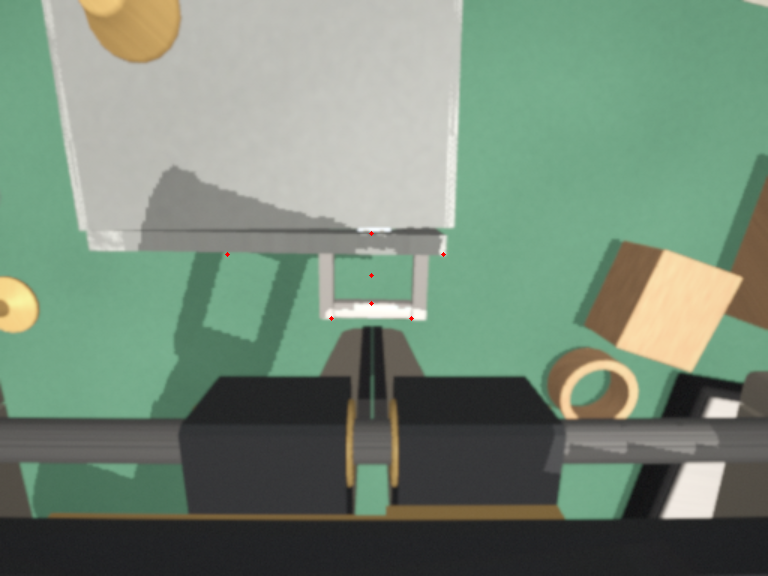

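The wrist view shows the door shut and the handle bar at about (373,310). My projected points lie within 2 mm, and the slot between bar and door is under the fingers. I'll lower into it.

>>> move_arm(
  deltas=[
    [[0, 0, 0.03], [0, 0, 0], -1],
    [[0, 0, 0.06], [0, 0, 0], -1],
    [[0, 0, 0.08], [0, 0, 0], -1],
    [[0, 0, 0.095], [0, 0, 0], -1],
    [[0, 0, 0.11], [0, 0, 0], -1],
    [[0, 0, 0.12], [0, 0, 0], -1],
    [[-0.003, 0, 0.12], [0, 0, 0], -1],
    [[-0.006, 0, 0.12], [0, 0, 0], -1],
  ],
)

```text
time: 4.6
position: [0.6046, -0.0862, 0.2136]
orientation: [0.996, 0.091, 0.0, 0.0]
force: [-0.3, 0.4, 0.8]
gripper_width: 0.005
grasp_force: 0.0
```

>>> move_arm(
  deltas=[
    [[-0.0055, 0, 0], [0, 0, 0.5], -1],
    [[-0.0075, -0.001, 0], [0, 0, 1], -1],
    [[-0.0105, -0.0015, 0], [0, 0, 2], -1],
    [[-0.0135, -0.002, 0], [0, 0, 3], -1],
    [[-0.0165, -0.003, 0], [0, 0, 4], -1],
    [[-0.0195, -0.0035, 0], [0, 0, 4.6], -1],
    [[-0.0225, -0.0045, 0], [0, 0, 5.5], -1],
    [[-0.025, -0.005, 0], [0, 0, 6.3], -1],
    [[-0.028, -0.006, 0], [0, 0, 7.2], -1],
    [[-0.031, -0.007, 0], [0, 0, 8], -1],
  ],
)

```text
time: 5.85
position: [0.5725, -0.0848, 0.2131]
orientation: [1.0, 0.02, 0.0, -0.0]
force: [-0.7, 0.1, 0.8]
gripper_width: 0.007
grasp_force: 0.0
```

```bash
python3 - <<'E'
from h import *
s=r.sense();print(s["force"])
p=capture("wrist")
a=cv2.resize(p["frame"],None,fx=1.5,fy=1.5)
for th,c in ((.12,(0,0,255)),(.16,(255,0,0))):
  pts=[doorpt(th,-.007,.25,0),doorpt(th,-.007,.1,0),doorpt(th,.007,.25,0),doorpt(th,-.058,.23,-.012),doorpt(th,-.058,.17,-.012)]
  for u in proj(p,np.array(pts)): cv2.circle(a,tuple(int(v*1.5) for v in u),2,c,-1)
cv2.imwrite("pics/w2.png",a)
E
```

```text
[-0.65428737  0.13599491  0.82902792]
```

View pics/w2.png

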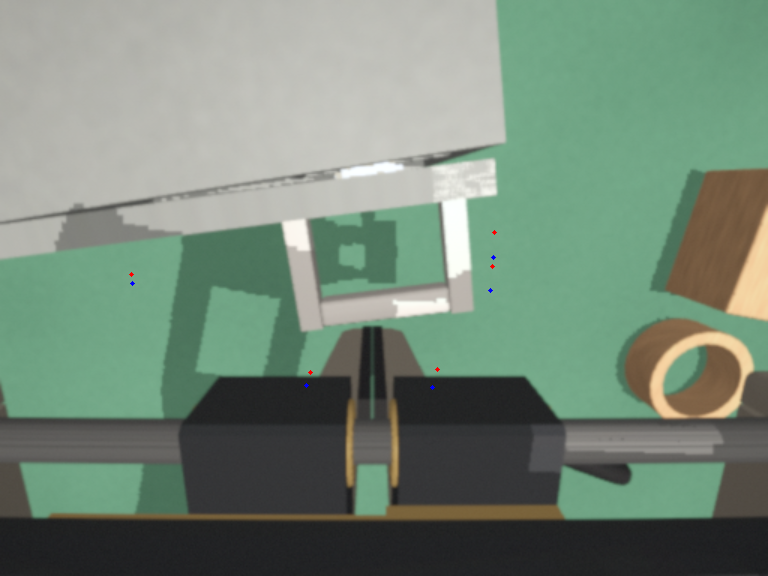

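The door has barely moved, and the bar is at row ~305 while the fingertip is at row ~330. The fingers may be in front of the bar, so I'll check the geometry and the other views.

```bash
python3 - <<'E'
from h import *
s=r.sense();print(s["position"])
p=capture("wrist");print(np.array(p["mtx"]).round(1),p["k1"],np.array(p["world_from_camera"])[:3].round(3))
Rm=R.from_quat(s["orientation"]).as_matrix()
print("tcp, front/back",[(proj(p,s["position"]+Rm[:,0]*d)*1.5).round() for d in(0,.01,-.01)])
for n in("top","scene"):
    q=capture(n);u=proj(q,s["position"])[0];print(n,u)
    x,y=[int(v) for v in u];a=q["frame"][max(y-50,0):y+50,max(0,x-65):x+65];a=cv2.resize(a,None,fx=4,fy=4,interpolation=3)
    cv2.circle(a,(65*4,50*4),2,(0,0,255),-1);cv2.imwrite(f"pics/{n}2.png",a)
a=cv2.imread("pics/top2.png");b=cv2.imread("pics/scene2.png")
cv2.imwrite("pics/both.png",cv2.resize(np.vstack([a,b]),None,fx=.75,fy=.75))
E
```

```text
[ 0.57217518 -0.08475621  0.21309108]
[[282.9   0.  247.7]
 [  0.  282.9 193.5]
 [  0.    0.    1. ]] -0.01568532233863831 [[ 0.04  -0.969 -0.244  0.64 ]
 [-0.999 -0.039 -0.009 -0.082]
 [-0.001  0.244 -0.97   0.415]]
tcp, front/back [array([[371., 322.]]), array([[371., 303.]]), array([[371., 341.]])]
top [285.69115664 197.4662914 ]
scene [228.21314131 203.1632082 ]
```

View pics/both.png

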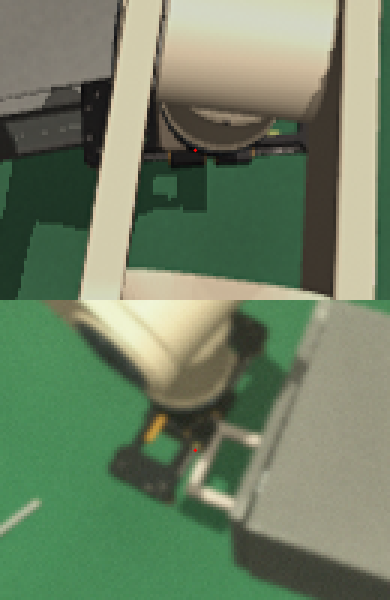

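```bash
python3 - <<'E'
from h import *
from scipy.optimize import least_squares
p=capture("wrist")
def pr(th): 
  return proj(p,np.array([doorpt(th,-.007,.25,0),doorpt(th,.007,.25,0),doorpt(th,-.058,.236,-.012),doorpt(th,-.058,.164,-.012),case([-.12,-.13,.24])]))*1.5
obs=np.array([[496,195],[495,160],[472,310],[302,330],[505,143]])
for th in (-0.03,0,.03,.06,.1): print(th,(pr(th)-obs).round().tolist())
# free fit of case pose + height, theta using w2
E
```

```text
-0.03 [[-3.0, -21.0], [-6.0, -23.0], [-6.0, -14.0], [7.0, -8.0], [-1.0, 12.0]]
0 [[-2.0, -2.0], [-4.0, -3.0], [-8.0, 1.0], [5.0, 2.0], [-1.0, 12.0]]
0.03 [[-1.0, 17.0], [-2.0, 16.0], [-11.0, 16.0], [3.0, 13.0], [-1.0, 12.0]]
0.06 [[-2.0, 36.0], [-1.0, 36.0], [-14.0, 31.0], [1.0, 23.0], [-1.0, 12.0]]
0.1 [[-2.0, 60.0], [-0.0, 61.0], [-19.0, 50.0], [-2.0, 36.0], [-1.0, 12.0]]
```

The bar is still at its closed-door position, so the tool has ended up on its outer side. I'll feel for the bar by pushing gently back.

>>> move_arm(
  deltas=[
    [[0.002, 0, 0], [0, 0, 0], -1],
    [[0.004, 0, 0], [0, 0, 0], -1],
    [[0.006, 0, 0], [0, 0, 0], -1],
  ],
)

```text
time: 6.48
position: [0.5789, -0.0846, 0.2131]
orientation: [1.0, 0.021, 0.0, 0.0]
force: [-0.2, 0.5, 0.6]
gripper_width: 0.009
grasp_force: 0.0
```

>>> move_arm(
  deltas=[
    [[0.003, 0, 0], [0, 0, 0], -1],
    [[0.006, 0, 0], [0, 0, 0], -1],
    [[0.009, 0, 0], [0, 0, 0], -1],
  ],
)

```text
time: 6.85
position: [0.5879, -0.0842, 0.213]
orientation: [1.0, 0.021, -0.0, -0.0]
force: [0.1, 1.5, 0.3]
gripper_width: 0.002
grasp_force: 0.0
```

```bash
python3 - <<'E'
from h import *
p=capture("wrist");print(r.sense()["position"],r.sense()["gripper_width"],r.sense()["force"])
cv2.imwrite("pics/w3.png",cv2.resize(p["frame"][70:260,120:380],None,fx=3,fy=3,interpolation=3))
E
```

```text
[ 0.5882739  -0.08419372  0.21307377] 0.004645732348144349 [-0.74298952  0.77077177 -0.21776592]
```

View pics/w3.png

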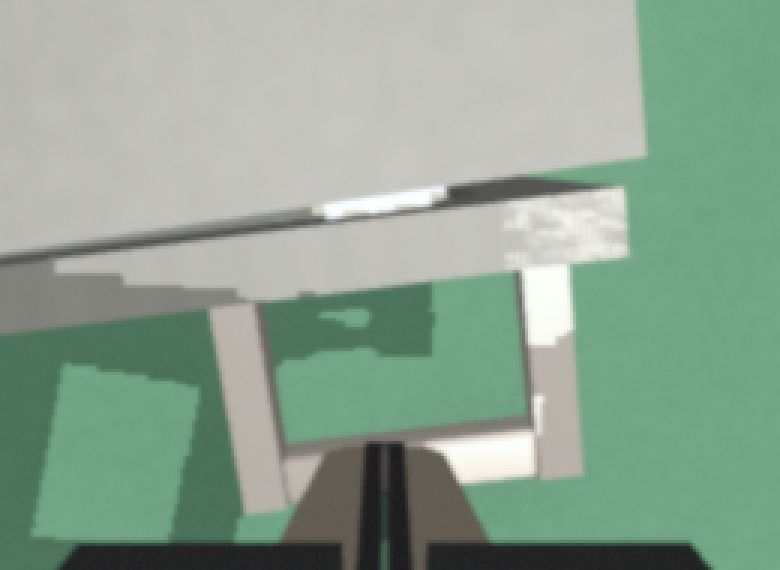

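The fingers overlie the bar without touching it, so the tip seems higher relative to the bar than I computed. I'll feel downward.

>>> move_arm(
  deltas=[
    [[-0.004, 0, 0.001], [0, 0, 0], -1],
    [[-0.004, 0, 0.002], [0, 0, 0], -1],
    [[-0.004, 0, 0.003], [0, 0, 0], -1],
    [[-0.004, 0, 0.004], [0, 0, 0], -1],
  ],
)

```text
time: 7.4
position: [0.5837, -0.0844, 0.2091]
orientation: [1.0, 0.021, 0.0, 0.0]
force: [0.1, -0.7, -0.0]
gripper_width: 0.004
grasp_force: 0.0
```

```bash
python3 - <<'E'
from h import *
from scipy.optimize import least_squares
# current wrist view + w3 obs (crop) + top + w1 corners
def cam(p): return p
top=capture("top");w=capture("wrist")
import copy
# rebuild camera at w1/w3: camera rigid to tool
s=r.sense();Tt=np.eye(4);Tt[:3,:3]=R.from_quat(s["orientation"]).as_matrix();Tt[:3,3]=s["position"]
E=np.linalg.inv(Tt)@np.array(w["world_from_camera"])
def at(pos,q):
    T=np.eye(4);T[:3,:3]=R.from_quat(q).as_matrix();T[:3,3]=pos
    p=dict(w);p["world_from_camera"]=T@E;return p
W1=at([.61,-.0854,.3329],R.from_matrix(R.from_euler('z',np.radians(10.41)).as_matrix()@np.diag([1,-1,-1.])).as_quat())
W3=at([.5881,-.0842,.213],[1.0,.021,0,0])
h=.24
C=dict(BL=[.12,.13,h],BR=[.12,-.13,h],FR=[-.12,-.13,h],FL=[-.12,.13,h])
D=dict(do=[-.007,.25,0],di=[.007,.25,0],hf=[-.058,.234,-.012],hn=[-.058,.166,-.012])
obs=[(top,"BL",(236/2.3+90,90/2.3+60)),(top,"BR",(447/2.3+90,50/2.3+60)),(top,"FR",(490/2.3+90,238/2.3+60)),
(W1,"FR",(455/1.5,227/1.5)),(W1,"do",(447/1.5,251/1.5)),(W1,"di",(447/1.5,236/1.5)),(W1,"hf",(427/1.5,319/1.5)),(W1,"hn",(320/1.5,319/1.5)),(W1,"FL",(78/1.5,230/1.5)),
(W3,"FR",(645/3+120,155/3+70)),(W3,"do",(628/3+120,256/3+70)),(W3,"di",(625/3+120,187/3+70)),(W3,"hf",(582/3+120,475/3+70)),(W3,"hn",(247/3+120,514/3+70))]
def pt(x,p,n):
    rot=R.from_euler('z',x[2]);o=np.array([x[0],x[1],x[3]])
    if n in C: return rot.apply(C[n])+o
    th=x[4] if p is W1 else x[5];l=np.array(D[n])
    hw=x[6]/2
    if n=="hf": l[1]=.2+hw
    if n=="hn": l[1]=.2-hw
    return rot.apply(np.array([-.127,.125,.24])+R.from_euler('z',-th).apply([l[0],-l[1],l[2]]))+o
f=lambda x:np.ravel([proj(p,pt(x,p,n))[0]-u for p,n,u in obs])
sol=least_squares(f,[.7477,.016,.18,.003,0,0,.07],loss='soft_l1')
print(sol.x.round(4));print([(o[1],e.round(1).tolist()) for o,e in zip(obs,f(sol.x).reshape(-1,2))])
E
```

```text
[0.7513 0.0162 0.1906 0.0011 0.0209 0.0222 0.0795]
[('BL', [-1.3, -0.9]), ('BR', [0.4, -2.0]), ('FR', [1.5, -0.6]), ('FR', [-1.0, 0.0]), ('do', [-1.3, 2.5]), ('di', [-0.6, -0.9]), ('hf', [-1.2, -0.1]), ('hn', [0.1, -0.9]), ('FL', [0.5, 0.6]), ('FR', [0.8, 0.2]), ('do', [0.3, 0.2]), ('di', [-0.0, 0.1]), ('hf', [0.3, -0.4]), ('hn', [-0.1, -0.1])]
```

The geometry fits well, with the case top at 0.241 and the door at about 0.02 rad. The picture suggests the visible finger end is well above the nominal TCP. I'll touch down on the bar to measure it.

>>> move_arm(
  deltas=[
    [[0, 0, 0.0015], [0, 0, 0], -1],
    [[0, 0, 0.003], [0, 0, 0], -1],
    [[0, 0, 0.0045], [0, 0, 0], -1],
    [[0, 0, 0.006], [0, 0, 0], -1],
  ],
)

```text
time: 8.0
position: [0.5837, -0.0844, 0.2029]
orientation: [1.0, 0.021, -0.0, 0.0]
force: [0.7, 0.4, 0.3]
gripper_width: 0.004
grasp_force: 0.0
```

>>> move_arm(
  deltas=[
    [[0, 0, 0.001], [0, 0, 0], -1],
    [[0, 0, 0.002], [0, 0, 0], -1],
    [[0, 0, 0.003], [0, 0, 0], -1],
    [[0, 0, 0.004], [0, 0, 0], -1],
  ],
)

```text
time: 8.5
position: [0.5837, -0.0844, 0.1991]
orientation: [1.0, 0.021, 0.0, 0.0]
force: [-0.6, 0.1, -1.3]
gripper_width: 0.006
grasp_force: 0.0
```

>>> move_arm(
  deltas=[
    [[0, 0, 0.001], [0, 0, 0], -1],
    [[0, 0, 0.002], [0, 0, 0], -1],
    [[0, 0, 0.003], [0, 0, 0], -1],
  ],
)

```text
time: 8.88
position: [0.5843, -0.0844, 0.1968]
orientation: [1.0, 0.021, 0.001, 0.0]
force: [-0.4, 0.6, 9.7]
gripper_width: 0.003
grasp_force: 4.7
```

Contact at TCP z ≈ 0.197 means the real finger end lies about 32 mm behind the nominal TCP. I'll correct for that, then rise and re-enter the slot.

>>> move_arm(
  deltas=[
    [[0, 0, -0.008], [0, 0, 0], -1],
    [[0, 0, -0.016], [0, 0, 0], -1],
    [[0, 0, -0.02], [0, 0, 0], -1],
  ],
)

```text
time: 9.25
position: [0.584, -0.0844, 0.2169]
orientation: [1.0, 0.021, 0.0, 0.0]
force: [-0.3, 0.5, -0.1]
gripper_width: 0.005
grasp_force: 0.0
```

```bash
sed -i 's/^CX=.*/CX=np.array([.7513,.0162,.1906]); Z0=.0011; TIP=.032/' h.py
python3 - <<'E'
from h import *
for th,x,z in((.02,-.0265,.0),(.02,-.0265,-.030)):
    delta(doorpt(th,x,.2,z-TIP),CX[2]-th)
E
```

```text
pos [ 0.584  -0.0844  0.2169] head 2.39
delta [0.0266 0.0034 0.0078] turn [ 0.01 -0.05 -7.39]
pos [ 0.584  -0.0844  0.2169] head 2.39
delta [0.0266 0.0034 0.0378] turn [ 0.01 -0.05 -7.39]
```

>>> move_arm(
  deltas=[
    [[0.013, 0.002, 0], [0, 0, -4], -1],
    [[0.0266, 0.0034, 0], [0, 0, -7.4], -1],
    [[0.0266, 0.0034, 0], [0, 0, -7.4], -1],
    [[0.0266, 0.0034, 0.006], [0, 0, -7.4], -1],
    [[0.0266, 0.0034, 0.012], [0, 0, -7.4], -1],
    [[0.0266, 0.0034, 0.018], [0, 0, -7.4], -1],
    [[0.0266, 0.0034, 0.024], [0, 0, -7.4], -1],
    [[0.0266, 0.0034, 0.03], [0, 0, -7.4], -1],
    [[0.0266, 0.0034, 0.036], [0, 0, -7.4], -1],
  ],
)

```text
time: 10.38
position: [0.6104, -0.0867, 0.1796]
orientation: [0.996, 0.085, -0.0, -0.0]
force: [0.5, 0.7, 0.1]
gripper_width: 0.002
grasp_force: 0.0
```

```bash
python3 - <<'E'
from h import *
print(r.sense()["force"])
for th in(.06,.1,.14,.165):
    print(th);delta(doorpt(th,-.036,.2,-.030-TIP),CX[2]-th)
E
```

```text
[0.50187436 0.67301492 0.11954037]
0.06
pos [ 0.6104 -0.0867  0.1796] head 9.78
delta [-0.0171 -0.0015  0.0005] turn [-0.    0.01  2.3 ]
0.1
pos [ 0.6104 -0.0867  0.1796] head 9.78
delta [-0.025  -0.0034  0.0005] turn [-0.    0.01  4.59]
0.14
pos [ 0.6104 -0.0867  0.1796] head 9.78
delta [-0.0328 -0.0056  0.0005] turn [-0.    0.01  6.88]
0.165
pos [ 0.6104 -0.0867  0.1796] head 9.78
delta [-0.0377 -0.0072  0.0005] turn [-0.    0.01  8.32]
```

>>> move_arm(
  deltas=[
    [[-0.004, 0, 0], [0, 0, 0], -1],
    [[-0.008, -0.0005, 0], [0, 0, 0.5], -1],
    [[-0.0105, -0.001, 0], [0, 0, 1], -1],
    [[-0.013, -0.001, 0], [0, 0, 1.5], -1],
    [[-0.015, -0.0012, 0], [0, 0, 2], -1],
    [[-0.017, -0.0015, 0], [0, 0, 2.5], -1],
    [[-0.019, -0.002, 0], [0, 0, 3], -1],
    [[-0.021, -0.0025, 0], [0, 0, 3.5], -1],
    [[-0.023, -0.003, 0], [0, 0, 4], -1],
    [[-0.025, -0.0035, 0], [0, 0, 4.6], -1],
    [[-0.027, -0.004, 0], [0, 0, 5.2], -1],
    [[-0.029, -0.0045, 0], [0, 0, 5.8], -1],
    [[-0.031, -0.005, 0], [0, 0, 6.4], -1],
    [[-0.031, -0.005, 0], [0, 0, 6.4], -1],
  ],
)

```text
time: 12.12
position: [0.5787, -0.0871, 0.18]
orientation: [1.0, 0.029, -0.0, 0.0]
force: [0.3, 0.4, 0.2]
gripper_width: 0.01
grasp_force: 0.0
```

```bash
python3 - <<'E'
from h import *
print(r.sense()["force"]);p=capture("wrist")
a=cv2.resize(p["frame"],None,fx=1.5,fy=1.5)
for th,c in ((.10,(0,0,255)),(.14,(255,0,0)),(.18,(0,255,0))):
  for u in proj(p,np.array([doorpt(th,-.007,.25,0),doorpt(th,.007,.25,0),doorpt(th,.007,.1,0)])): cv2.circle(a,tuple(int(v*1.5) for v in u),2,c,-1)
cv2.imwrite("pics/w4.png",a)
E
```

```text
[0.31100565 0.39654845 0.23631302]
```

View pics/w4.png

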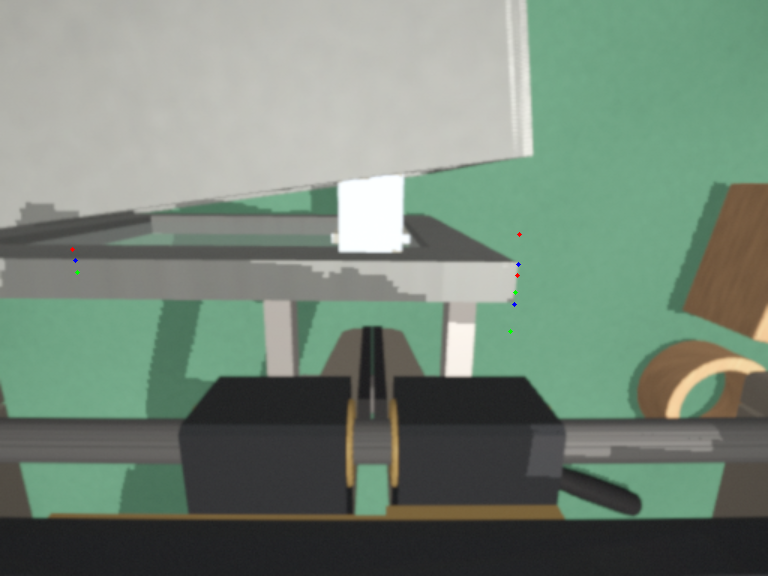

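The door has swung to about 0.14 rad (blue marks at (518,264)). The white hook shows at (370,213). Now I'll ease on towards the catch.

>>> move_arm(
  deltas=[
    [[-0.0015, -0.0005, 0], [0, 0, 0.5], -1],
    [[-0.003, -0.001, 0], [0, 0, 1], -1],
    [[-0.0045, -0.0015, 0], [0, 0, 1.5], -1],
    [[-0.006, -0.002, 0], [0, 0, 1.8], -1],
    [[-0.007, -0.002, 0], [0, 0, 2.1], -1],
    [[-0.007, -0.002, 0], [0, 0, 2.1], -1],
  ],
)

```text
time: 12.92
position: [0.5718, -0.0853, 0.1801]
orientation: [1.0, 0.011, -0.0, -0.0]
force: [0.9, 0.3, -0.7]
gripper_width: 0.008
grasp_force: 0.1
```

>>> move_arm(
  deltas=[
    [[-0.001, -0.0003, 0], [0, 0, 0.3], -1],
    [[-0.002, -0.0006, 0], [0, 0, 0.6], -1],
    [[-0.002, -0.0006, 0], [0, 0, 0.6], -1],
  ],
)

```text
time: 13.3
position: [0.5698, -0.0849, 0.1801]
orientation: [1.0, 0.006, -0.0, -0.0]
force: [0.3, -0.8, 0.9]
gripper_width: 0.004
grasp_force: 0.1
```

```bash
python3 - <<'E'
from h import *
s=r.sense();print(s["force"],s["position"])
# tool centre expressed as door angle if bar contact at x=-.036
from scipy.optimize import minimize_scalar
m=minimize_scalar(lambda t:np.linalg.norm((doorpt(t,-.036,.2,0)-s["position"])[:2]),bounds=(0,.5),method='bounded');print("theta by contact",m.x,m.fun)
p=capture("wrist");d=finder.masks_of(p,"latch");print([(x["confidence"],x["point"],x["pixels"].sum()) for x in d[:2]])
for th in(.16,.18,.2):print(th,[(proj(p,doorpt(th,x,.2,-.021))[0]).round(1).tolist() for x in(.007,)],proj(p,doorpt(th,.007,.25,0))[0].round(1))
# edge profile along column near door free end: rows of brightness changes
g=cv2.cvtColor(p["frame"],cv2.COLOR_BGR2HSV)[:,:,1]
for c in(325,330,335,340): print(c,np.round(g[150:215,c]).tolist())
E
```

```text
[ 0.26879202 -0.8132781   0.91227958] [ 0.56976281 -0.08486745  0.18007227]
theta by contact 0.1770008601359834 0.0007371521179592711
[(0.67, [249.7, 134.7], np.int64(2936))]
0.16 [[248.0, 160.4]] [347.7 164. ]
0.18 [[248.3, 167.3]] [347.2 173.9]
0.2 [[248.5, 174.2]] [346.5 183.5]
325 [79, 79, 79, 80, 79, 78, 80, 78, 80, 81, 81, 81, 79, 66, 31, 11, 9, 9, 11, 11, 11, 8, 8, 9, 8, 7, 7, 8, 8, 8, 8, 10, 9, 9, 9, 9, 9, 10, 9, 10, 9, 9, 9, 8, 8, 9, 9, 8, 9, 8, 10, 35, 77, 81, 80, 80, 81, 81, 81, 80, 81, 81, 80, 81, 80]
330 [79, 80, 81, 78, 78, 80, 81, 80, 81, 81, 79, 78, 78, 79, 80, 75, 56, 21, 11, 14, 11, 9, 11, 10, 10, 9, 9, 8, 8, 8, 8, 9, 10, 10, 9, 10, 10, 9, 9, 9, 9, 9, 8, 8, 8, 8, 9, 9, 8, 8, 11, 37, 78, 80, 81, 81, 81, 80, 81, 80, 80, 81, 81, 81, 79]
335 [80, 81, 81, 78, 79, 79, 80, 80, 78, 80, 81, 81, 81, 80, 83, 81, 80, 78, 71, 38, 11, 8, 8, 9, 10, 8, 8, 9, 8, 9, 8, 8, 10, 7, 9, 7, 9, 9, 9, 9, 9, 7, 8, 7, 8, 7, 7, 9, 8, 8, 9, 27, 70, 80, 80, 81, 81, 81, 80, 80, 80, 80, 80, 80, 80]
340 [79, 79, 78, 81, 79, 79, 78, 80, 79, 81, 81, 81, 81, 83, 81, 80, 79, 79, 79, 80, 75, 55, 20, 11, 12, 9, 8, 9, 9, 9, 9, 8, 9, 9, 9, 8, 8, 9, 8, 8, 8, 8, 8, 8, 8, 8, 8, 8, 8, 8, 13, 53, 75, 80, 81, 79, 81, 81, 81, 79, 80, 81, 83, 81, 80]
```

>>> move_arm(
  deltas=[
    [[0.004, 0, 0], [0, 0, 0], -1],
    [[0.004, 0, -0.015], [0, 0, 0], -1],
    [[0.004, 0, -0.03], [0, 0, 0], -1],
    [[0.004, 0, -0.05], [0, 0, 0], -1],
    [[0.004, 0, -0.05], [0, 0, 0], -1],
  ],
)

```text
time: 14.02
position: [0.5753, -0.085, 0.2326]
orientation: [1.0, 0.006, 0.002, 0.0]
force: [-0.3, -0.2, 0.6]
gripper_width: 0.006
grasp_force: 0.0
```

```bash
python3 - <<'E'
from h import *
p=capture("wrist");s=r.sense()
delta(doorpt(.18,.025,.2,-.015-TIP),CX[2]-.18)
a=cv2.resize(p["frame"],None,fx=1.5,fy=1.5)
for th,c in ((.16,(0,0,255)),(.18,(255,0,0)),(.2,(0,255,0))):
  for u in proj(p,np.array([doorpt(th,-.007,.25,0),doorpt(th,.007,.25,0),doorpt(th,.007,.1,0)])): cv2.circle(a,tuple(int(v*1.5) for v in u),2,c,-1)
for q in (case([-.12,-.13,.24]),case([-.12,-.06,.24]),doorpt(.18,.026,.2,-.021)):
  u=proj(p,q)[0];cv2.circle(a,tuple(int(v*1.5) for v in u),2,(255,0,255),-1)
cv2.imwrite("pics/w5.png",a)
E
```

```text
pos [ 0.5745 -0.0849  0.2313] head 0.68
delta [0.0554 0.0006 0.0373] turn [ 0.02 -0.13  0.08]
```

View pics/w5.png

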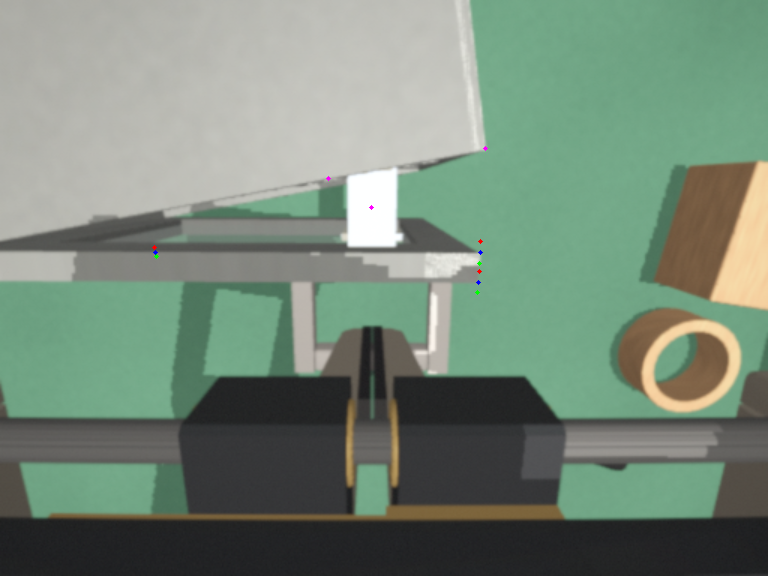

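The door stands at about 0.18 rad and the model marks fit. The hook is at (371,208), with the gap around it. I'll go over the gap and down to just above the hook.

>>> move_arm(
  deltas=[
    [[0.02, 0, 0], [0, 0, 0], -1],
    [[0.04, 0, 0], [0, 0, 0], -1],
    [[0.0555, 0.0006, 0], [0, 0, 0], -1],
    [[0.0555, 0.0006, 0], [0, 0, 0], -1],
    [[0.0555, 0.0006, 0.008], [0, 0, 0], -1],
    [[0.0555, 0.0006, 0.016], [0, 0, 0], -1],
    [[0.0555, 0.0006, 0.022], [0, 0, 0], -1],
    [[0.0555, 0.0006, 0.028], [0, 0, 0], -1],
    [[0.0555, 0.0006, 0.034], [0, 0, 0], -1],
    [[0.0555, 0.0006, 0.036], [0, 0, 0], -1],
  ],
)

```text
time: 15.32
position: [0.6292, -0.0847, 0.1936]
orientation: [1.0, 0.006, -0.0, -0.0]
force: [-0.8, -0.7, 0.1]
gripper_width: 0.004
grasp_force: 0.0
```

>>> move_arm(
  deltas=[
    [[0, 0, 0.001], [0, 0, 0], -1],
    [[0, 0, 0.002], [0, 0, 0], -1],
    [[0, 0, 0.003], [0, 0, 0], -1],
  ],
)

```text
time: 15.7
position: [0.6296, -0.0848, 0.1912]
orientation: [1.0, 0.006, 0.0, 0.0]
force: [0.5, -0.1, -0.4]
gripper_width: 0.002
grasp_force: 0.0
```

>>> move_arm(
  deltas=[
    [[0, 0, 0.001], [0, 0, 0], -1],
    [[0, 0, 0.002], [0, 0, 0], -1],
    [[0, 0, 0.003], [0, 0, 0], -1],
    [[0, 0, 0.003], [0, 0, 0], -1],
  ],
)

```text
time: 16.2
position: [0.6294, -0.0848, 0.188]
orientation: [1.0, 0.006, -0.0, 0.0]
force: [-0.5, 0.2, 0.4]
gripper_width: 0.003
grasp_force: 0.0
```

>>> move_arm(
  deltas=[
    [[0, 0, 0.001], [0, 0, 0], -1],
    [[0, 0, 0.002], [0, 0, 0], -1],
    [[0, 0, 0.002], [0, 0, 0], -1],
  ],
)

```text
time: 16.58
position: [0.6296, -0.0848, 0.1862]
orientation: [1.0, 0.006, 0.0, 0.0]
force: [-0.3, 0.0, 3.3]
gripper_width: 0.003
grasp_force: 1.6
```

>>> move_arm(
  deltas=[
    [[0, 0, 0.001], [0, 0, 0], -1],
    [[0, 0, 0.002], [0, 0, 0], -1],
    [[0, 0, 0.002], [0, 0, 0], -1],
  ],
)

```text
time: 16.95
position: [0.6296, -0.0848, 0.1841]
orientation: [1.0, 0.006, 0.0, 0.0]
force: [0.4, -0.9, 3.1]
gripper_width: 0.009
grasp_force: 1.7
```

>>> move_arm(
  deltas=[
    [[0, 0, 0.001], [0, 0, 0], -1],
    [[0, 0, 0.002], [0, 0, 0], -1],
    [[0, 0, 0.003], [0, 0, 0], -1],
    [[0, 0, 0.003], [0, 0, 0], -1],
  ],
)

```text
time: 17.45
position: [0.6295, -0.0848, 0.181]
orientation: [1.0, 0.006, 0.0, 0.0]
force: [0.5, -0.7, 4.7]
gripper_width: 0.004
grasp_force: 2.2
```

>>> move_arm(
  deltas=[
    [[0, 0, 0.0005], [0, 0, 0], -1],
    [[0, 0, 0.001], [0, 0, 0], -1],
    [[0, 0, 0.001], [0, 0, 0], -1],
  ],
)

```text
time: 17.82
position: [0.6295, -0.0848, 0.1802]
orientation: [1.0, 0.006, 0.0, 0.0]
force: [0.1, -0.4, 5.0]
gripper_width: 0.004
grasp_force: 2.4
```

>>> move_arm(
  deltas=[
    [[0, 0, 0.0005], [0, 0, 0], -1],
    [[0, 0, 0.001], [0, 0, 0], -1],
    [[0, 0, 0.001], [0, 0, 0], -1],
  ],
)

```text
time: 18.2
position: [0.6296, -0.0848, 0.1793]
orientation: [1.0, 0.006, 0.0, 0.0]
force: [0.8, -0.9, 5.9]
gripper_width: 0.005
grasp_force: 3.0
```

>>> move_arm(
  deltas=[
    [[0, 0, 0.0005], [0, 0, 0], -1],
    [[0, 0, 0.0005], [0, 0, 0], -1],
  ],
)

```text
time: 18.45
position: [0.6296, -0.0848, 0.1793]
orientation: [1.0, 0.006, 0.0, 0.0]
force: [-0.7, -1.3, 9.7]
gripper_width: 0.005
grasp_force: 4.6
```

>>> move_arm(
  deltas=[
    [[0, 0, 0.0005], [0, 0, 0], -1],
    [[0, 0, 0.0005], [0, 0, 0], -1],
  ],
)

```text
time: 18.7
position: [0.6296, -0.0848, 0.1792]
orientation: [1.0, 0.006, 0.0, 0.0]
force: [-3.1, 0.2, 13.3]
gripper_width: 0.005
grasp_force: 6.2
```

>>> move_arm(
  deltas=[
    [[0, 0, 0.0005], [0, 0, 0], -1],
    [[0, 0, 0.0005], [0, 0, 0], -1],
  ],
)

```text
time: 18.95
position: [0.6297, -0.0848, 0.1792]
orientation: [1.0, 0.006, 0.001, 0.0]
force: [-3.6, -0.1, 15.7]
gripper_width: 0.007
grasp_force: 7.8
```

The hook landed hard on the sill at TCP z 0.1793 after 7.7 mm of travel. I'll ease the load off and work out the swing arc.

>>> move_arm(
  deltas=[
    [[0, 0, -0.0007], [0, 0, 0], -1],
    [[0, 0, -0.0015], [0, 0, 0], -1],
    [[0, 0, -0.0015], [0, 0, 0], -1],
  ],
)

```text
time: 19.32
position: [0.6296, -0.0848, 0.1794]
orientation: [1.0, 0.006, 0.0, 0.0]
force: [1.4, -1.5, 5.1]
gripper_width: 0.005
grasp_force: 2.8
```

```bash
python3 - <<'E'
from h import *
print(r.sense()["force"])
for th in [.18,.2,.22,.25,.3,.35,.4,.45,.5,.6,.7,.8,.9,1.0,1.1,1.15]:
    a=th-.18;v=R.from_euler('z',-a).apply([.017,-.2,0])
    print(th,round(v[0]-.025,4),round(-v[1]-.2,4),round(np.degrees(a),1))
E
```

```text
[ 1.37980711 -1.49780598  5.11549237]
0.18 -0.008 0.0 0.0
0.2 -0.012 0.0003 1.1
0.22 -0.016 0.0005 2.3
0.25 -0.022 0.0007 4.0
0.3 -0.0321 0.0006 6.9
0.35 -0.0421 -0.0 9.7
0.4 -0.0521 -0.0011 12.6
0.45 -0.062 -0.0027 15.5
0.5 -0.0718 -0.0048 18.3
0.6 -0.091 -0.0105 24.1
0.7 -0.1096 -0.018 29.8
0.8 -0.1274 -0.0273 35.5
0.9 -0.1441 -0.0384 41.3
1.0 -0.1596 -0.0511 47.0
1.1 -0.1738 -0.0653 52.7
1.15 -0.1804 -0.0729 55.6
```

>>> move_arm(
  deltas=[
    [[-0.003, 0, 0], [0, 0, 0], -1],
    [[-0.006, 0, 0], [0, 0, 0], -1],
    [[-0.008, 0, 0], [0, 0, 0], -1],
    [[-0.01, 0, 0], [0, 0, 0.5], -1],
    [[-0.012, 0.0003, 0], [0, 0, 1.1], -1],
  ],
)

```text
time: 19.95
position: [0.6179, -0.0855, 0.1794]
orientation: [1.0, -0.004, 0.001, 0.0]
force: [1.2, -1.6, 4.6]
gripper_width: 0.006
grasp_force: 2.6
```

>>> move_arm(
  deltas=[
    [[-0.002, 0, 0], [0, 0, 0.6], -1],
    [[-0.004, 0.0001, 0], [0, 0, 1.2], -1],
    [[-0.004, 0.0001, 0], [0, 0, 1.2], -1],
  ],
)

```text
time: 20.32
position: [0.6136, -0.0858, 0.1794]
orientation: [1.0, -0.014, 0.0, 0.0]
force: [-0.2, -2.2, 5.4]
gripper_width: 0.006
grasp_force: 2.8
```

>>> move_arm(
  deltas=[
    [[-0.005, 0.0003, 0], [0, 0, 1.4], -1],
    [[-0.01, 0.0006, 0], [0, 0, 2.9], -1],
    [[-0.015, 0.0007, 0], [0, 0, 4.3], -1],
    [[-0.02, 0.0007, 0], [0, 0, 5.7], -1],
    [[-0.025, 0.0005, 0], [0, 0, 7.2], -1],
    [[-0.03, 0.0003, 0], [0, 0, 8.6], -1],
    [[-0.035, -0.0001, 0], [0, 0, 10], -1],
    [[-0.04, -0.0006, 0], [0, 0, 11.5], -1],
    [[-0.045, -0.0013, 0], [0, 0, 12.9], -1],
    [[-0.05, -0.002, 0], [0, 0, 14.3], -1],
    [[-0.055, -0.003, 0], [0, 0, 15.8], -1],
    [[-0.06, -0.004, 0], [0, 0, 17.2], -1],
  ],
)

```text
time: 21.82
position: [0.5537, -0.0796, 0.1793]
orientation: [0.986, -0.164, 0.0, -0.0]
force: [0.5, -1.2, 5.1]
gripper_width: 0.004
grasp_force: 2.7
```

```bash
python3 - <<'E'
from h import *
s=r.sense();print(s["position"],s["force"]);delta(doorpt(.52,.017,.2,-.03-TIP),CX[2]-.52)
p=capture("wrist")
a=cv2.resize(p["frame"],None,fx=1.5,fy=1.5)
for th,c in ((.44,(0,0,255)),(.52,(255,0,0))):
  for u in proj(p,np.array([doorpt(th,-.007,.25,0),doorpt(th,.007,.25,0),doorpt(th,.007,.1,0)])): cv2.circle(a,tuple(int(v*1.5) for v in u),2,c,-1)
cv2.imwrite("pics/w6.png",a)
E
```

```text
[ 0.55371239 -0.07962688  0.17928658] [ 0.52821664 -1.21649189  5.06646679]
pos [ 0.5537 -0.0796  0.1793] head -18.87
delta [0.0006 0.     0.0002] turn [-0.01 -0.04  0.01]
```

View pics/w6.png

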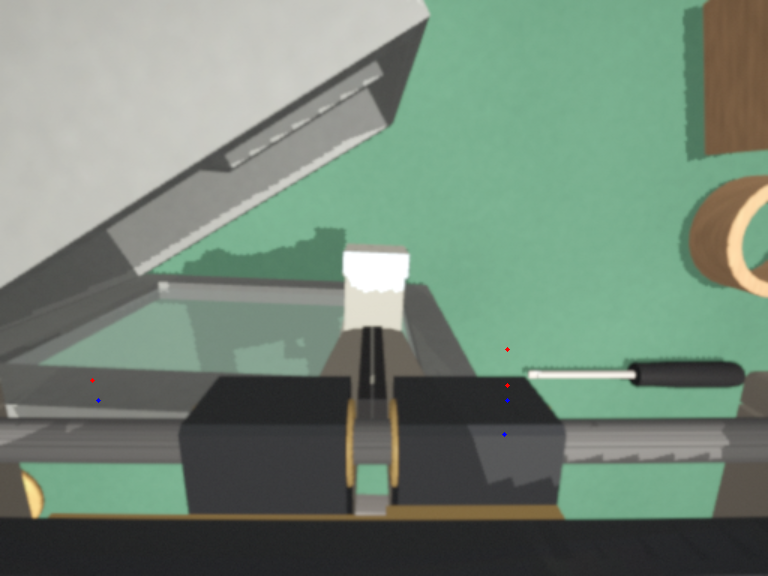

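The hook is clear of the case at about 0.5 rad (hook at (375,280)), and nothing is in the door's way. I'll carry on to about 1.2 rad.

>>> move_arm(
  deltas=[
    [[-0.005, 0.0003, 0], [0, 0, 1.4], -1],
    [[-0.01, 0.0006, 0], [0, 0, 2.9], -1],
    [[-0.015, 0.0007, 0], [0, 0, 4.3], -1],
    [[-0.02, 0.0007, 0], [0, 0, 5.7], -1],
    [[-0.03, 0.0003, 0], [0, 0, 8.6], -1],
    [[-0.04, -0.0006, 0], [0, 0, 11.5], -1],
    [[-0.05, -0.002, 0], [0, 0, 14.3], -1],
    [[-0.06, -0.004, 0], [0, 0, 17.2], -1],
    [[-0.0696, -0.0063, 0], [0, 0, 20.1], -1],
    [[-0.0792, -0.0092, 0], [0, 0, 22.9], -1],
    [[-0.0887, -0.0125, 0], [0, 0, 25.8], -1],
    [[-0.098, -0.0163, 0], [0, 0, 28.6], -1],
    [[-0.107, -0.0206, 0], [0, 0, 31.5], -1],
    [[-0.1159, -0.0253, 0], [0, 0, 34.4], -1],
    [[-0.1245, -0.0305, 0], [0, 0, 37.2], -1],
    [[-0.129, -0.0333, 0], [0, 0, 38.7], -1],
    [[-0.1328, -0.0361, 0], [0, 0, 40.1], -1],
    [[-0.1328, -0.0361, 0], [0, 0, 40.1], -1],
    [[-0.1328, -0.0361, 0], [0, 0, 40.1], -1],
  ],
)

```text
time: 24.25
position: [0.4402, -0.002, 0.1794]
orientation: [0.871, -0.492, 0.0, -0.001]
force: [3.9, 2.5, 5.0]
gripper_width: 0.008
grasp_force: 2.8
```

```bash
python3 - <<'E'
from h import *
s=r.sense();print(s["position"],s["force"],s["joint_pos"]);delta(doorpt(1.22,.017,.2,-.03-TIP),CX[2]-1.22)
E
```

```text
[ 0.44023827 -0.00203273  0.1794263 ] [3.88447427 2.50591276 4.97240411] [-8.89028409e-03  6.14771540e-02  2.01273554e+00  1.11120063e-03
  1.06589905e+00  2.58977084e+00]
pos [ 0.4402 -0.002   0.1794] head -58.92
delta [0.0006 0.0003 0.0003] turn [-0.1   0.    0.06]
```

>>> move_arm(
  deltas=[
    [[0.002, 0, -0.004], [0, 0, 0], -1],
    [[0.003, 0, -0.01], [0, 0, 0], -1],
    [[0.003, 0, -0.018], [0, 0, 0], -1],
    [[0.003, 0, -0.03], [0, 0, 0], -1],
    [[0.003, 0, -0.06], [0, 0, 0], -1],
    [[0.003, 0, -0.1], [0, 0, 0], -1],
    [[0.003, 0, -0.14], [0, 0, 0], -1],
    [[0.003, 0, -0.15], [0, 0, 0], -1],
    [[0.003, 0, -0.15], [0, 0, 0], -1],
    [[0.003, 0, -0.15], [0, 0, 0], -1],
  ],
)

```text
time: 25.5
position: [0.4402, -0.0052, 0.3277]
orientation: [0.871, -0.492, -0.001, 0.001]
force: [-0.2, 0.2, -1.1]
gripper_width: 0.011
grasp_force: 0.0
```

```bash
python3 - <<'E'
from h import *
print(r.sense()["force"],r.sense()["position"])
p=capture("wrist")
a=cv2.resize(p["frame"],None,fx=1.5,fy=1.5)
for th,c in ((1.05,(0,0,255)),(1.2,(255,0,0))):
  for u in proj(p,np.array([doorpt(th,-.007,.25,0),doorpt(th,.007,.25,0),doorpt(th,.007,.1,0)])): cv2.circle(a,tuple(int(v*1.5) for v in u),3,c,-1)
cv2.imwrite("pics/w7.png",a)
E
```

```text
[-0.15126125  0.17630862 -1.08375793] [ 0.44015901 -0.00518369  0.32766228]
```

View pics/w7.png

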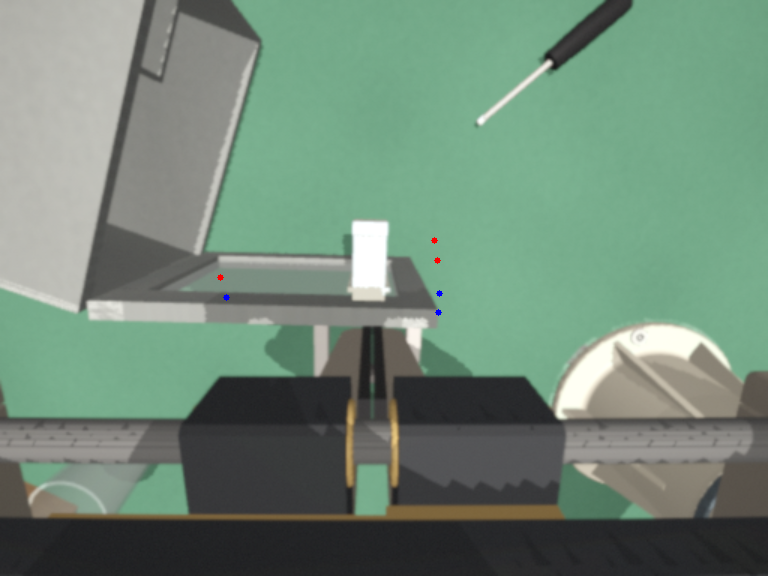

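The door stands at about 1.25 rad (corner at (437,310), just past the 1.2 marks). The hook is intact and the robot is clear above, so I'll hand in.

```bash
python3 -c "
from rig import hand_in
print(hand_in())"
```

```text
the job is handed in; nothing more can be done
None
```

The job is handed in: the case door stands open at about 1.25 rad, the hook looks intact (highest pressing force I read was about 16 N), I saw no goods disturbed, and the arm is clear above; no verdict came back.

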